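# Register a specimen carrier on the imaging stage

### The arm

A 6-joint arm with a two-finger parallel gripper is mounted at the origin on the work surface. World frame = base frame: x ahead of the robot, y to its left, z up, the work surface at z = 0. Lengths are in mm, angles in rad, forces in N, time in s.
With the tool pointing down it reaches from about 350 to 775 mm from the base axis. Payload 7.3 kg.
Tool frame: the origin (TCP) lies on the front face of the gripper's body, between the roots of the fingers; the fingertips stand 66 mm ahead of it and the grasp point (between the pads) lies 47 mm ahead of it (bot.tip_extent is the distance from the TCP to the fingertips, in mm); z points along the fingers, y is the line along which they close (so a half turn about z gives the same grasp; the last joint's range is limited). The gripper opens to 92 mm and grips with 3 to 60 N. Pads are 19 mm wide; open, the fingers measure 130 mm over their backs; the gripper's body (75 mm by 190 mm) begins 47 mm behind the grasp point.
Start: joints at [-1.288, 0.342, 1.524, -0, 1.275, -0.146], TCP at [218.307, -477.473, 292.241] pointing down, gripper open.
Joint ranges: [-2.53, 2.53], [-0.77, 2.02], [0.04, 2.7], [-1, 4.14], [0.28, 2.66], [-3.11, 3.11]. Speed limits (rad/s): [2.57, 2.57, 3.14, 3.14, 3.14, 3.14].

### API

Orientations are given as [roll, pitch, yaw] about the fixed x, y, z axes, in that order (R = Rz(yaw) Ry(pitch) Rx(roll)).
In Python, from plant import readout, viewer, order, bot gives the robot as it stands.
- The arm moves only by the shell command python3 -m creep 'ROWS'. ROWS is text: rows parted by semicolons, each of 7 numbers parted by spaces: the shift along the world's x, y, z in m, then the turn, a rotation vector about the world's x, y, z in rad, then the opening in per cent of the stroke, from 0 (shut) to 100 (fully open). A call has 1 to 8 rows; each row shifts and turns the commanded pose from where the row before left it; what a row does not reach is not made up. A row lasts 1/12 s, in which the tool goes at most 41.7 mm and 7.16 degrees, less where a joint would pass 70% of its speed; a pose out of reach is approached as far as the arm can. A call is refused whole if a number of a shift passes 0.0417 or a number of a turn 0.125, either way. A call with a gripper value outside its range is refused whole. The fingers move at their own pace and stop on an object; the grip force is fixed at half the most. Time passes only in rows, so rows that do not move let the fingers close. It gives the time, the measured TCP pose, the force, the opening and the grip force at its end, in the units of the state.
- readout.get_obs(): the state, without advancing time (a new reading comes with each control period).
- viewer.capture(name): name is "side" or "top" or "wrist"; returns the picture (480x640x3 uint8, red, green, blue); there is no depth.
- viewer.camera_info(name): a dict with "fx", "fy", "cx", "cy" (pixels), "D" ([k1, k2, p1, p2, k3] as OpenCV has them; the pictures are not rectified), "origin" and "rotation" of the camera in the world. Camera axes: x right, y up, looking along -z (the intrinsics and any distortion apply to the point x, -y, -z); pixel columns grow to the right and rows downward; lengths in mm; the calibration is good to about 2 mm. A picture is of the moment at which its call begins: read the wrist's pose just before it. camera_info takes no time and is no camera call; for the wrist camera it gives the pose at the moment of the call.
- order.close_job(): hands the job in; it is judged then, once.
The state is a dict: "time": time; "joint_positions": joint angles; "dq": joint speeds; "tau": joint torques, N m; "tool_pos": TCP position; "tcp_rot": TCP orientation; "contact_force": force on the tool from outside, world axes, zero at the start; "moment": the same for the moment, N m; "grip_width": finger opening in mm; "finger_force": force on a finger pad.
Only numpy, scipy, OpenCV 4.12 (cv2) and the standard library are available. Lean on these libraries where they do the work, as an engineer would, in place of code of your own. Each camera call takes 0.05 s, during which the arm holds its last target. There are 200 camera calls.

### The job

Lift the specimen carrier by its handle from the foam pad and set it down gently on the imaging stage, short of the scan bridge with its artefact end towards the end stop, and let go of it there. Then take it by the tab at its tail and slide it under the bridge until it sits fully home, its nose against the end stop and its left edge against both dowels, and let go. Keep the carrier level, do not touch the artefact, and leave everything else on the bench where it is.

Things in the scene. Friction and masses are not known exactly. Their poses are not given: they have to be found in the camera images.
- stage: The imaging stage, fixed to the bench: an aluminium base 310 x 210 x 12 mm. Origin: centre of its underside; x along its length towards the end stop, y across its width towards the two dowels, z up. With the carrier home, carrier_center is at x = +45, y = -8, z = +17 mm, the handle below the scan bridge and the tab in the open.
- stage_dowel_front (a point): Top centre of the front steel dowel, 12 mm in diameter, standing 15 mm above the base: x = +95, y = +53, z = +27 mm in the stage's frame. Its side towards the carrier is at y = +47 mm.
- stage_dowel_rear (a point): Top centre of the rear dowel, alike: x = -35, y = +53, z = +27 mm in the stage's frame.
- stage_stop (a point): Centre of the end stop's face that the carrier's nose meets: x = +135, y = -8, z = +21 mm in the stage's frame. The stop is a steel block 50 mm wide (y), standing 18 mm above the base.
- stage_bar (a point): Centre of the white bar of the fixed scan bridge: 24 mm (x) by 206 mm (y) by 22 mm high, at x = +55, y = 0, z = +89 mm in the stage's frame, on two posts 16 mm square at y = +95 and -95 mm. Its underside is 66 mm above the base: the carrier with handle and artefact passes below it, a gripper holding the handle does not.
- pad: The dark foam rest pad, fixed, 200 x 150 x 8 mm with cut corners, on which the carrier lies at the start. Origin: centre of its underside.
- carrier_center (a point): The loose carrier: a grey plate 180 x 110 x 10 mm with two cut corners (20 mm) at its nose, 0.44 kg give or take a third. This point is the centre of the plate, half-way through its thickness (5 mm above its underside); x towards the nose (the end with the artefact), y to its left edge, which goes against the dowels, z up.
- carrier_handle (a point): Centre of the steel lifting handle's bar, over the plate's centre and its balance point, 40 mm above carrier_center: a bar 42 mm long (x), 14 mm wide (y), 14 mm high on two thin posts 10 mm square; underside of the bar 28 mm above the plate's top. Axes as the carrier's.
- carrier_tab (a point): Centre of the upright steel tab at the tail: 24 mm long (x), 14 mm wide (y), 36 mm tall, standing on the plate's top. It lies at x = -76, y = 0, z = +23 mm from carrier_center. Axes as the carrier's.
- carrier_nose (a point): Middle of the plate's nose end face, which goes against the end stop: x = +90 mm from carrier_center.
- carrier_edge_front (a point): Point on the plate's left edge that meets the front dowel: x = +50, y = +55 mm from carrier_center.
- carrier_edge_rear (a point): Point on the plate's left edge that meets the rear dowel: x = -80, y = +55 mm from carrier_center.
- artefact: The gilded collar on its dark flared foot, fast on the carrier near the nose: 43 mm across the foot, 29 mm tall. Origin: centre of its underside, at x = +58, y = 0, z = +5 mm from carrier_center. Fragile: not to be touched.
- jar_mid (a point): Bystander, to be left alone: a low clear glass jar with white lid, 48 mm across. This point is its middle.
- bottle_mid (a point): Bystander, to be left alone: a brown bottle with black cap, 130 mm tall. This point is its middle.
- dish_mid (a point): Bystander, to be left alone: a white dish, 84 mm across, 24 mm tall. This point is its middle.
- weight_mid (a point): Bystander, to be left alone: a brass block weight, 60 x 40 x 30 mm. This point is its middle.
- samplebox_mid (a point): Bystander, to be left alone: a closed cardboard box, 90 x 70 x 35 mm. This point is its middle.
- scalebar_mid (a point): Bystander, to be left alone: a white photo scale bar, 100 x 25 x 6 mm. This point is its middle.
- brush_mid (a point): Bystander, to be left alone: a brush, 170 mm long, lying down. This point is its middle.

How it is judged:
By the outcome, as a careful person would: the job done as asked, in the order asked, and still so for the second after the job is handed in, with the robot touching nothing.
It also fails if it takes over 53 s, if anything falls off the work surface, if the arm or the gripper's body presses on something with over 40 N, if the wrist force passes 120 N, or if a joint passes its speed limit or range.

## Working session

There is one attempt and no reset: what is moved stays moved. The work goes in short steps, Python scripts to look and compute and a shell command to move; the robot and the scene stay as the last step left them, time stands still between calls to the robot, and variables do not carry over. Pictures are saved under pics/ and viewed, at most 10 in all, crops included, and the job is handed in when it is done.

```bash
ls; mkdir -p pics; python3 - <<'E'
from plant import readout, viewer, order, bot
import cv2
for n in ("top","side"):
    im=viewer.capture(n); cv2.imwrite(f"pics/{n}0.png",im[:,:,::-1]); print(viewer.camera_info(n))
print(readout.get_obs())
E
```

```text
pics
{'fx': 555.3869642551309, 'fy': 555.3869642551309, 'cx': 319.7151748902696, 'cy': 237.25212248734644, 'D': array([-0.1033353,  0.       ,  0.       ,  0.       ,  0.       ]), 'origin': array([ 537.3143323 ,  -22.36893925, 1330.3429049 ]), 'rotation': array([ 0.06648059,  0.02119433, -1.5833388 ])}
{'fx': 510.57572372559696, 'fy': 510.57572372559696, 'cx': 312.3505279091568, 'cy': 241.61841737249856, 'D': array([-0.02901794,  0.        ,  0.        ,  0.        ,  0.        ]), 'origin': array([393.05764329, 887.97092412, 870.85911876]), 'rotation': array([ 0.86302159,  0.01440261, -2.92230162])}
{'time': 0.1, 'joint_positions': array([-1.28799805e+00,  3.42615454e-01,  1.52492790e+00,  5.82406920e-07,
        1.27540440e+00, -1.46031417e-01]), 'dq': array([-0.00177091, -0.00158618, -0.00220861,  0.00183671,  0.00136855,
        0.00017519]), 'tau': array([ 2.22969211e-03, -4.32001770e+01, -2.44693744e+01,  7.19706248e-02,
        5.25792805e-02, -4.53397524e-05]), 'tool_pos': array([ 218.22490565, -477.18847382,  291.63167719]), 'tcp_rot': array([-3.14025205e+00, -1.97736958e-04,  4.28829388e-01]), 'contact_force': array([-0.31633093, -0.28436336, -0.29427362]), 'moment': array([-0.03140838,  0.02410887,  0.03406524]), 'finger_force': 0.0, 'grip_width': 91.99365648567662}
```

View pics/top0.png

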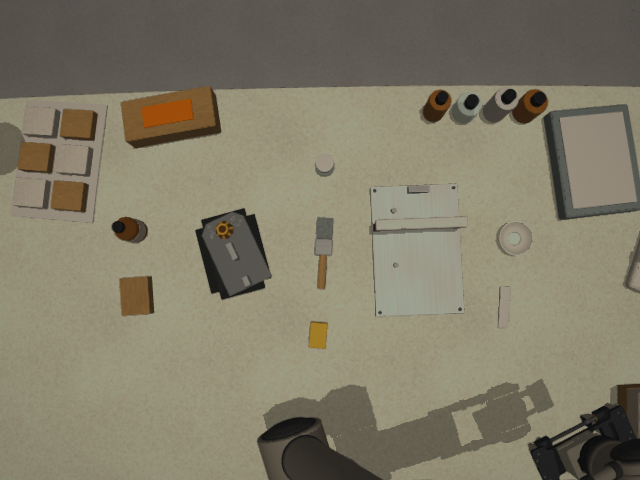

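View pics/side0.png

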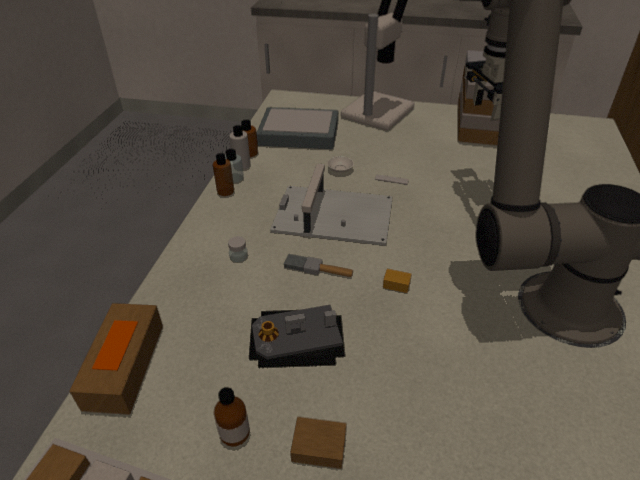

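The top view shows the carrier near (235,252), with the artefact at (224,230) and the tab at (246,281). The stage is centred near (418,250), its stop at (418,188), its dowels at (393,210) and (395,265), and the bar at (420,224). I'll enlarge this to measure it.

```bash
cat > h.py <<'E'
import numpy as np, cv2
from scipy.spatial.transform import Rotation as R
from plant import readout, viewer
def ray(ci,px):
    K=np.array([[ci['fx'],0,ci['cx']],[0,ci['fy'],ci['cy']],[0,0,1]])
    p=cv2.undistortPoints(np.array(px,float).reshape(-1,1,2),K,ci['D']).reshape(-1,2)
    d=np.c_[p[:,0],-p[:,1],-np.ones(len(p))]
    return np.array(ci['origin']),d@R.from_euler('xyz',ci['rotation']).as_matrix().T
def plane(ci,px,z):
    o,d=ray(ci,px); return o+d*((z-o[2])/d[:,2])[:,None]
def proj(ci,P):
    K=np.array([[ci['fx'],0,ci['cx']],[0,ci['fy'],ci['cy']],[0,0,1]])
    q=(np.atleast_2d(P)-ci['origin'])@R.from_euler('xyz',ci['rotation']).as_matrix()
    q=q*[1,-1,-1]
    return cv2.projectPoints(q,np.zeros(3),np.zeros(3),K,ci['D'])[0].reshape(-1,2)
E
python3 - <<'E'
from h import *
ci=viewer.camera_info('top')
im=cv2.imread('pics/top0.png')
a=cv2.resize(im[195:315,185:285],None,fx=4,fy=4,interpolation=cv2.INTER_CUBIC)
b=cv2.resize(im[175:325,365:475],None,fx=3.2,fy=3.2,interpolation=cv2.INTER_CUBIC)
a=cv2.convertScaleAbs(a,alpha=1.8); 
c=np.zeros((480,752,3),np.uint8); c[:a.shape[0],:400]=a; c[:b.shape[0],400:400+b.shape[1]]=b
cv2.imwrite('pics/c.png',c)
hsv=cv2.cvtColor(im,cv2.COLOR_BGR2HSV)
print(im[250,250],im[215,253],im[280,430],im[240,300])
print('rough handle',plane(ci,[[232,252]],53),'tab',plane(ci,[[246,281]],54),'stage corners',plane(ci,[[370,185],[458,183],[464,314],[376,316]],12))
E
```

```text
[79 84 87] [23 25 26] [138 155 156] [122 148 154]
rough handle [[591.32487885 207.18685117  53.        ]] tab [[524.01046206 174.73430987  54.        ]] stage corners [[ 749.13763021 -117.5041077    12.        ]
 [ 751.32637054 -329.1528338    12.        ]
 [ 438.69313657 -334.70318704   12.        ]
 [ 437.38546232 -126.01911544   12.        ]]
```

View pics/c.png

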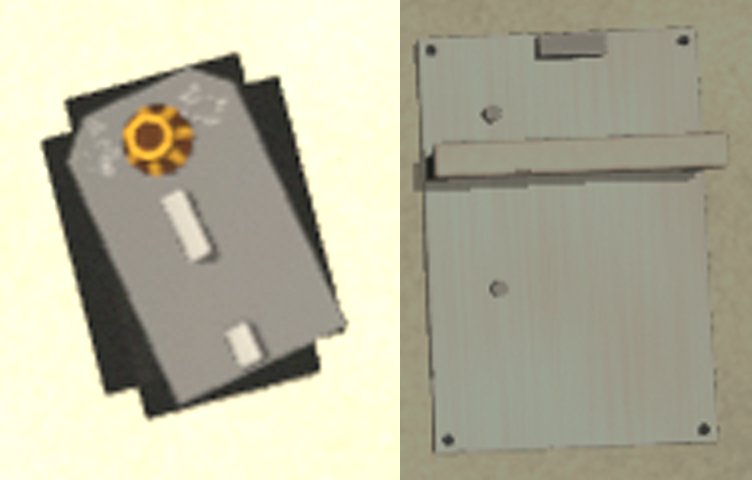

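The crop gives the handle top at about (187,225), the tab top at (244,343), and the plate corners. On the stage side it gives the corners, and the dowel tops at (490,113) and (498,288).

```bash
python3 - <<'E'
from h import *
ci=viewer.camera_info('top')
f=lambda p,s,o:(np.array(p,float)+.5)/s-.5+o
ca=lambda p:f(p,4,[185,195]); cb=lambda p:f(np.array(p)-[400,0],3.2,[365,175])
np.set_printoptions(precision=1,suppress=True)
h=plane(ci,ca([[187,225]]),60)[0]; t=plane(ci,ca([[244,343]]),54)[0]
pl=plane(ci,ca([[68,163],[85,118],[190,68],[235,92],[345,325],[178,404]]),18)
print('handle',h,'tab',t,np.linalg.norm(h-t)); 
d=h-t; print('yaw h-t',np.arctan2(d[1],d[0]))
print(pl)
tail=(pl[4]+pl[5])/2; print('tail len',np.linalg.norm(pl[4]-pl[5]))
nose=(pl[1]+pl[2])/2; d=nose-tail; print('len',np.linalg.norm(d),'yaw',np.arctan2(d[1],d[0]),'c',(nose+tail)/2)
for a,b in((4,3),(5,0)):
    d=pl[b]-pl[a];print('edge yaw',np.arctan2(d[1],d[0]))
S=plane(ci,cb([[417,42],[694,27],[717,440],[436,452]]),12)
print('stage',S,S.mean(0)); ex=(S[0]+S[1]-S[2]-S[3])/2; print(ex,np.linalg.norm(ex),np.arctan2(ex[1],ex[0]))
w=(S[0]+S[3]-S[1]-S[2])/2;print(w,np.linalg.norm(w))
D=plane(ci,cb([[490,113],[498,288]]),27); print('dowels',D); d=D[0]-D[1]; print(np.linalg.norm(d),np.arctan2(d[1],d[0]))
E
```

```text
handle [593.6 207.4  60. ] tab [525.5 175.6  54. ] 75.4635472259322
yaw h-t 0.43613566738028703
[[633.5 286.7  18. ]
 [660.3 276.5  18. ]
 [689.4 213.   18. ]
 [674.5 186.   18. ]
 [535.1 121.   18. ]
 [489.4 220.8  18. ]]
tail len 109.71282614531431
len 178.56385891117165 yaw 0.426284528084267 c [593.6 207.8  18. ]
edge yaw 0.43580863724790414
edge yaw 0.4292621360701888
stage [[ 742.4 -117.3   12. ]
 [ 751.1 -325.6   12. ]
 [ 443.1 -334.1   12. ]
 [ 437.6 -125.8   12. ]] [ 593.6 -225.7   12. ]
[306.4   8.5   0. ] 306.5627878601162 0.027804473274255077
[ -7.1 208.3   0. ] 208.4329201395547
dowels [[ 686.5 -169.    27. ]
 [ 557.6 -172.1   27. ]]
128.93353661435717 0.024221809008926076
```

Two views agree: the carrier centre is (593.6, 207.5) at yaw 0.432, and the stage origin is (593.5, -225) at yaw 0.026. The tool yaw already matches the carrier, so I'll go to a hover and look with the wrist camera.

```bash

python3 -m creep '.0156 .0285 0 0 0 0 100;.0156 .0285 0 0 0 0 100;.0156 .0285 0 0 0 0 100;.0156 .0285 0 0 0 0 100;.0156 .0285 0 0 0 0 100;.0156 .0285 0 0 0 0 100;.0156 .0285 0 0 0 0 100;.0156 .0285 0 0 0 0 100'
python3 -m creep '.0156 .0285 0 0 0 0 100;.0156 .0285 0 0 0 0 100;.0156 .0285 0 0 0 0 100;.0156 .0285 0 0 0 0 100;.0156 .0285 0 0 0 0 100;.0156 .0285 0 0 0 0 100;.0156 .0285 0 0 0 0 100;.0156 .0285 0 0 0 0 100'
python3 -m creep '.0156 .0285 0 0 0 0 100;.0156 .0285 0 0 0 0 100;.0156 .0285 0 0 0 0 100;.0156 .0285 0 0 0 0 100;.0156 .0285 0 0 0 0 100;.0156 .0285 0 0 0 0 100;.0156 .0285 0 0 0 0 100;.0156 .0285 0 0 0 0 100'
python3 -m creep '0 0 0 0 0 0 100;0 0 0 0 0 0 100;0 0 0 0 0 0 100'
python3 - <<'E'
from h import *
o=readout.get_obs();print(o['time'],o['tool_pos'],o['tcp_rot'],o['joint_positions'])
ci=viewer.camera_info('wrist');im=viewer.capture('wrist');cv2.imwrite('pics/w1.png',im[:,:,::-1]);print(ci)
import pickle;pickle.dump(ci,open('w1.pkl','wb'))
E
```

```text
time: 0.77
tool_pos: [343.4, -247.9, 292.1]
tcp_rot: [-3.141, 0.0, 0.428]
contact_force: [1.4, -0.7, -0.0]
grip_width: 92.1
finger_force: 0.0
time: 1.43
tool_pos: [468.2, -19.8, 292.0]
tcp_rot: [-3.141, 0.0, 0.429]
contact_force: [0.9, -0.5, -0.1]
grip_width: 91.6
finger_force: 0.0
time: 2.1
tool_pos: [593.0, 208.1, 291.7]
tcp_rot: [-3.142, 0.001, 0.429]
contact_force: [0.3, 0.0, -0.0]
grip_width: 91.8
finger_force: 0.0
time: 2.35
tool_pos: [592.4, 206.3, 291.5]
tcp_rot: [3.141, 0.002, 0.429]
contact_force: [-1.2, -0.3, -0.4]
grip_width: 92.1
finger_force: 0.0
2.35 [592.35328936 206.34020724 291.49130175] [3.14149788e+00 1.71341661e-03 4.29185791e-01] [ 2.13279282e-01  5.34969783e-01  1.21745781e+00 -4.67184878e-04
  1.39081842e+00  1.35497375e+00]
{'fx': 432.13091978759206, 'fy': 432.13091978759206, 'cx': 314.1218716151612, 'cy': 238.51441330972617, 'D': array([0.01515839, 0.        , 0.        , 0.        , 0.        ]), 'origin': array([664.69498252, 238.39164047, 382.92490957]), 'rotation': array([-2.97410020e-01, -2.46574051e-04, -1.14137149e+00])}
```

View pics/w1.png

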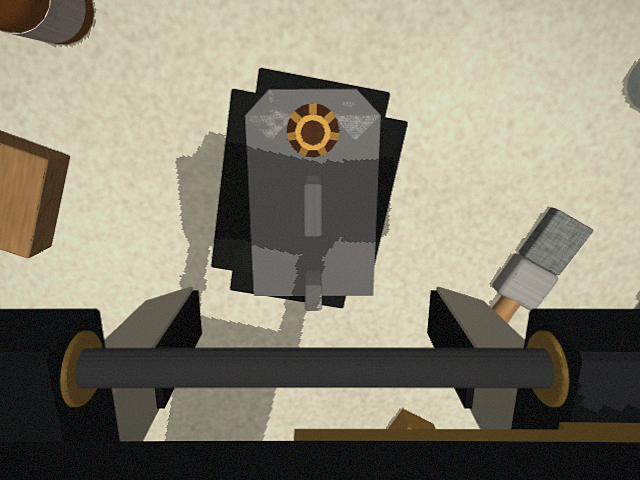

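The wrist view shows the handle top spanning columns 304–322 and rows 182–236, the tail corners at (253,295) and (373,295), and the nose edge from (268,89) to (359,89).

```bash
python3 - <<'E'
from h import *
import pickle; ci=pickle.load(open('w1.pkl','rb'))
np.set_printoptions(precision=1,suppress=True)
h=plane(ci,[[304,182],[322,182],[304,236],[322,236]],60);print(h,h.mean(0))
p=plane(ci,[[253,295],[373,295],[268,89],[359,89],[246,115],[380,115]],18);print(p)
t=(p[0]+p[1])/2;n=(p[2]+p[3])/2;d=n-t;print(np.linalg.norm(d),np.arctan2(d[1],d[0]),(n+t)/2)
e=p[4]-p[0];print(np.arctan2(e[1],e[0]));e=p[5]-p[1];print(np.arctan2(e[1],e[0]))
e=p[0]-p[1];print(np.linalg.norm(e),np.arctan2(-e[0],e[1]))
E
```

```text
[[611.9 222.5  60. ]
 [617.6 210.2  60. ]
 [573.3 205.1  60. ]
 [579.2 192.4  60. ]] [595.5 207.6  60. ]
[[490.2 220.2  18. ]
 [536.2 119.9  18. ]
 [661.1 277.1  18. ]
 [691.3 211.1  18. ]
 [635.3 285.6  18. ]
 [680.5 186.8  18. ]]
178.98654341610282 0.4264397246229548 [594.7 207.1  18. ]
0.42335393128964083
0.43396362686599904
110.35058532445032 0.4293013743422198
```

```bash

python3 -m creep '.001 .0005 -.0300 0 0 0 100;.001 .0005 -.0300 0 0 0 100;0 0 -.0300 0 0 0 80;0 0 -.0300 0 0 0 60;0 0 -.0300 0 0 0 50;0 0 -.0200 0 0 0 50;0 0 -.0150 0 0 0 50;0 0 -.0070 0 0 0 50'
python3 -m creep '0 0 0 0 0 0 50;0 0 0 0 0 0 30;0 0 0 0 0 0 10;0 0 0 0 0 0 0;0 0 0 0 0 0 0;0 0 0 0 0 0 0;0 0 0 0 0 0 0;0 0 0 0 0 0 0'
```

```text
time: 3.07
tool_pos: [593.5, 206.0, 98.2]
tcp_rot: [-3.141, 0.004, 0.427]
contact_force: [-0.8, 0.5, -0.1]
grip_width: 56.2
finger_force: 0.0
time: 3.73
tool_pos: [594.8, 208.0, 101.0]
tcp_rot: [-3.142, -0.001, 0.429]
contact_force: [-1.5, 1.4, 4.2]
grip_width: 13.8
finger_force: 30.0
```

```bash

python3 -m creep '0 0 .003 0 0 0 0;0 0 .006 0 0 0 0;0 0 .012 0 0 0 0;0 0 .018 0 0 0 0;0 0 .018 0 0 0 0;0 0 .018 0 0 0 0;0 0 .018 0 0 0 0;0 0 .017 0 0 0 0'
python3 -m creep '-.003 -.01 0 0 0 -.0203 0;-.0056 -.02 0 0 0 -.04 0;-.006 -.03 0 0 0 -.04 0;-.006 -.03 0 0 0 -.04 0;-.006 -.03 0 0 0 -.04 0;-.006 -.03 0 0 0 -.04 0;-.006 -.03 0 0 0 -.04 0;-.006 -.03 0 0 0 -.04 0'
python3 -m creep '-.006 -.03 0 0 0 -.04 0;-.005 -.03 0 0 0 -.04 0;-.003 -.03 0 0 0 -.0227 0;0 -.03 0 0 0 0 0;0 -.03 0 0 0 0 0;0 -.03 0 0 0 0 0;0 -.025 0 0 0 0 0;0 -.02 0 0 0 0 0'
python3 -m creep '0 -.013 0 0 0 0 0;0 0 0 0 0 0 0;0 0 0 0 0 0 0;0 0 0 0 0 0 0;0 0 0 0 0 0 0'
python3 - <<'E'
from h import *
import pickle
o=readout.get_obs();print(o['time'],o['tool_pos'],o['tcp_rot'],o['joint_positions'])
for n in('wrist','side','top'):
    ci=viewer.camera_info(n);im=viewer.capture(n);cv2.imwrite(f'pics/{n}2.png',im[:,:,::-1])
    pickle.dump(ci,open(n+'2.pkl','wb'))
a=cv2.imread('pics/wrist2.png');b=cv2.imread('pics/side2.png')
b=cv2.resize(b[120:300,200:440],None,fx=2,fy=2)
cv2.imwrite('pics/ws2.png',np.vstack([cv2.resize(a,(480,360))[:240],b])[:600])
E
```

```text
time: 4.4
tool_pos: [594.6, 207.4, 211.8]
tcp_rot: [3.141, 0.0, 0.429]
contact_force: [0.2, 0.7, -5.0]
grip_width: 13.6
finger_force: 30.0
time: 5.07
tool_pos: [548.7, -4.4, 209.5]
tcp_rot: [3.142, 0.002, 0.125]
contact_force: [0.1, 0.2, -5.5]
grip_width: 13.6
finger_force: 30.0
time: 5.73
tool_pos: [534.7, -230.1, 209.4]
tcp_rot: [3.141, 0.002, 0.023]
contact_force: [-0.2, 0.6, -5.0]
grip_width: 13.7
finger_force: 30.0
time: 6.15
tool_pos: [536.0, -239.3, 210.1]
tcp_rot: [-3.141, 0.001, 0.027]
contact_force: [-1.1, 0.5, -4.4]
grip_width: 13.5
finger_force: 30.0
6.15 [ 535.98972851 -239.27678955  210.0944559 ] [-3.14101649e+00  5.66375499e-04  2.68286271e-02] [-5.50478035e-01  5.27401948e-01  1.46460475e+00  1.90246931e-04
  1.15037500e+00  9.93412111e-01]
```

View pics/ws2.png

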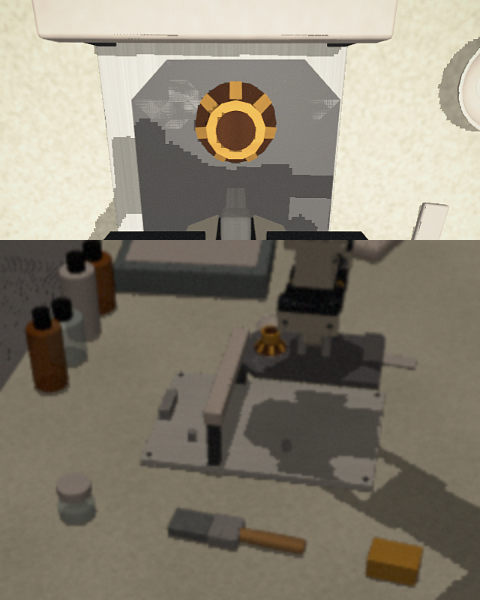

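View pics/wrist2.png

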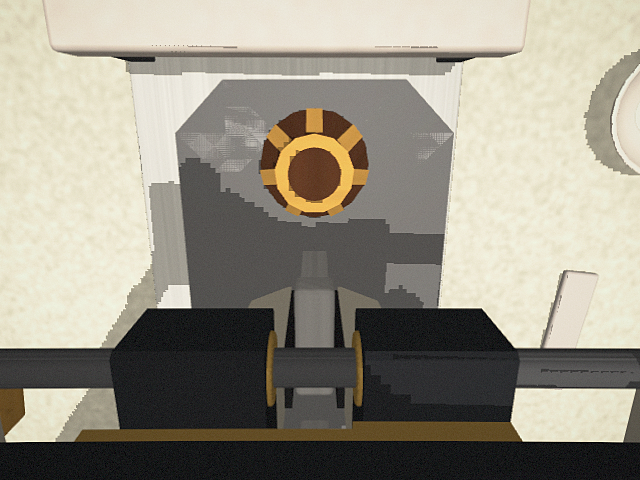

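The carrier hangs level: its plate edges run (178,132)-(190,305) and (452,132)-(438,305), with the nose at row 79. The bar's lower edge is at row 52. I'll check the in-hand offset and the stage pose.

```bash
python3 - <<'E'
from h import *
import pickle; ci=pickle.load(open('wrist2.pkl','rb'))
np.set_printoptions(precision=1,suppress=True)
print(ci['origin'])
p=plane(ci,[[222,79],[405,79],[178,132],[452,132],[190,305],[438,305]],128);print(p)
for a,b in((4,2),(5,3)):
    e=p[b]-p[a];print(np.arctan2(e[1],e[0]))
print('mid y',p[2:4].mean(0),'w',np.linalg.norm(p[2]-p[3]))
q=plane(ci,[[60,52],[515,53],[55,47],[520,49]],78);print('bar under',q, (q[0]-q[1]))
s=plane(ci,[[130,72],[152,265],[461,72],[444,225]],12);print('stage edges',s)
def st(x,y,z):
    c,sn=np.cos(.026),np.sin(.026);return [593.5+c*x-sn*y,-225+sn*x+c*y,z]
print('proj bar rear edge under / stage edges/ bar top',proj(ci,[st(43,103,78),st(43,-103,78),st(43,103,100),st(43,-103,100),st(20,105,12),st(20,-105,12)]))
E
```

```text
[ 615.4 -238.1  301.6]
[[ 624.3 -203.   128. ]
 [ 626.1 -271.9  128. ]
 [ 604.4 -185.2  128. ]
 [ 607.3 -292.   128. ]
 [ 530.4 -185.7  128. ]
 [ 533.3 -294.7  128. ]]
0.006040479258097171
0.03738728891929341
mid y [ 605.8 -238.6  128. ] w 106.79763489017577
bar under [[ 636.4 -116.7   78. ]
 [ 642.  -332.9   78. ]
 [ 638.6 -114.7   78. ]
 [ 643.8 -334.9   78. ]] [ -5.6 216.2   0. ]
stage edges [[ 632.6 -122.5   12. ]
 [ 504.2 -125.4   12. ]
 [ 638.2 -329.1   12. ]
 [ 539.3 -330.1   12. ]]
proj bar rear edge under / stage edges/ bar top [[ 69.8  58.4]
 [501.4  59.2]
 [ 41.9  52.8]
 [522.7  53.7]
 [128.8 108.4]
 [457.  108.9]]
```

```bash

python3 -m creep '0 -.0005 -.010 0 0 0 0;0 0 -.018 0 0 0 0;0 0 -.018 0 0 0 0;0 0 -.018 0 0 0 0;0 0 -.014 0 0 0 0;0 0 -.010 0 0 0 0;0 0 -.006 0 0 0 0;0 0 -.003 0 0 0 0'
python3 -m creep '0 0 -.0015 0 0 0 0;0 0 -.0015 0 0 0 0;0 0 -.0015 0 0 0 0;0 0 -.001 0 0 0 0;0 0 0 0 0 0 0;0 0 0 0 0 0 0'
```

```text
time: 6.97
tool_pos: [535.9, -240.7, 112.2]
tcp_rot: [-3.141, 0.001, 0.026]
contact_force: [0.1, -0.1, -4.6]
grip_width: 13.9
finger_force: 30.0
time: 7.47
tool_pos: [536.2, -241.1, 108.0]
tcp_rot: [3.141, -0.0, 0.026]
contact_force: [-0.8, -0.5, -5.1]
grip_width: 13.8
finger_force: 30.0
```

```bash

python3 -m creep '0 0 -.001 0 0 0 0;0 0 -.001 0 0 0 0;0 0 0 0 0 0 0;0 0 0 0 0 0 0'
python3 -m creep '0 0 -.0007 0 0 0 0;0 0 -.0007 0 0 0 0;0 0 0 0 0 0 0;0 0 0 0 0 0 0'
```

```text
time: 7.8
tool_pos: [536.1, -241.0, 105.7]
tcp_rot: [3.142, 0.0, 0.026]
contact_force: [0.8, 0.2, -5.1]
grip_width: 13.9
finger_force: 30.0
time: 8.13
tool_pos: [536.2, -241.1, 105.0]
tcp_rot: [3.141, -0.0, 0.026]
contact_force: [-2.1, 1.1, 3.4]
grip_width: 13.6
finger_force: 30.0
```

```bash

python3 -m creep '0 0 0 0 0 0 20;0 0 0 0 0 0 40;0 0 0 0 0 0 50;0 0 0 0 0 0 50;0 0 .006 0 0 0 50;0 0 .02 0 0 0 50;0 0 .03 0 0 0 50;0 0 .03 0 0 0 50'
python3 -m creep '-.02 0 0.02 0 0 0 50;-.03 -.001 0 0 0 0 50;-.026 -.001 0 0 0 0 50;0 0 0 0 0 0 50;0 0 0 0 0 0 50'
python3 - <<'E'
from h import *
import pickle
o=readout.get_obs();print(o['time'],o['tool_pos'],o['tcp_rot'],o['joint_positions'])
for n in('wrist','top'):
    ci=viewer.camera_info(n);im=viewer.capture(n);cv2.imwrite(f'pics/{n}3.png',im[:,:,::-1])
    pickle.dump(ci,open(n+'3.pkl','wb'))
E
```

```text
time: 8.8
tool_pos: [535.7, -240.7, 191.0]
tcp_rot: [-3.141, 0.002, 0.026]
contact_force: [1.2, -0.5, 0.2]
grip_width: 45.6
finger_force: 0.0
time: 9.22
tool_pos: [459.6, -243.2, 211.2]
tcp_rot: [3.141, -0.001, 0.024]
contact_force: [-0.6, -0.3, -0.4]
grip_width: 45.9
finger_force: 0.0
9.2167 [ 459.63127324 -243.17822851  211.20659276] [ 3.14090366e+00 -9.88213328e-04  2.44411903e-02] [-6.34121347e-01  4.13015894e-01  1.65762275e+00  6.82541971e-05
  1.06975082e+00  9.12201380e-01]
```

View pics/wrist3.png

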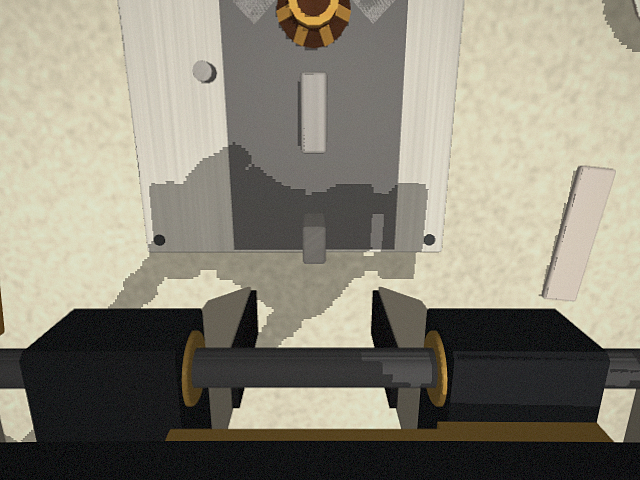

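The carrier is released on the stage. The tab's top face is at about (314,246), its left edge runs (221,20)-(234,248), its right edge (406,20)-(396,248), and the rear dowel top is at about (207,71).

```bash
python3 - <<'E'
from h import *
import pickle; ci=pickle.load(open('wrist3.pkl','rb'))
np.set_printoptions(precision=1,suppress=True)
p=plane(ci,[[221,20],[234,248],[406,20],[396,248]],22);print(p)
for a,b in((1,0),(3,2)):
    e=p[a-0]*-1+p[b];print('yaw',np.arctan2(e[1],e[0]))
print('tail',p[[1,3]].mean(0),np.linalg.norm(p[1]-p[3]))
print('tab',plane(ci,[[314,247]],58),'handle',plane(ci,[[314,111]],64),'dowel',plane(ci,[[207,71]],27))
s=plane(ci,[[118,0],[148,250],[463,0],[441,250]],12);print('stage',s)
E
```

```text
[[ 586.2 -186.5   22. ]
 [ 445.6 -189.9   22. ]
 [ 588.9 -295.    22. ]
 [ 448.3 -300.5   22. ]]
yaw 0.02368625332290795
yaw 0.0392995951247497
tail [ 446.9 -245.2   22. ] 110.71013492924325
tab [[ 459.3 -244.2   58. ]] handle [[ 537.  -242.3   64. ]] dowel [[ 557.8 -178.1   27. ]]
stage [[ 596.9 -123.5   12. ]
 [ 439.3 -127.3   12. ]
 [ 602.2 -330.    12. ]
 [ 444.3 -334.6   12. ]]
```

```bash

python3 -m creep '.001 -.0005 -.015 0 0 0 50;0 0 -.025 0 0 0 50;0 0 -.025 0 0 0 50;0 0 -.02 0 0 0 50;0 0 -.015 0 0 0 50;0 0 -.008 0 0 0 45;0 0 -.005 0 0 0 40;0 0 0 0 0 0 40'
python3 -m creep '0 0 0 0 0 0 30;0 0 0 0 0 0 20;0 0 0 0 0 0 10;0 0 0 0 0 0 0;0 0 0 0 0 0 0;0 0 0 0 0 0 0;0 0 0 0 0 0 0'
```

```text
time: 9.98
tool_pos: [461.5, -243.3, 96.5]
tcp_rot: [-3.141, 0.001, 0.026]
contact_force: [0.6, -0.1, -0.3]
grip_width: 37.2
finger_force: 0.0
time: 10.57
tool_pos: [461.4, -243.6, 98.1]
tcp_rot: [3.141, -0.001, 0.026]
contact_force: [-0.1, 1.7, 5.5]
grip_width: 13.9
finger_force: 30.0
```

```bash

python3 -m creep '.004 .0001 0 0 0 0 0;.008 .0002 0 0 0 0 0;.009 .0002 0 0 0 0 0;.009 .0002 0 0 0 0 0;.009 .0002 0 0 0 0 0;.009 .0002 0 0 0 0 0;.009 .0002 0 0 0 0 0;.008 .0002 0 0 0 0 0'
python3 -m creep '.008 .0002 0 0 0 0 0;.007 .0002 0 0 0 0 0;.005 .0002 0 0 0 0 0;.002 .0001 0 0 0 0 0;0 0 0 0 0 0 0;0 0 0 0 0 0 0'
python3 - <<'E'
from h import *
import pickle
o=readout.get_obs();print(o['time'],o['tool_pos'],o['tcp_rot'])
ims=[]
for n in('wrist','top'):
    ci=viewer.camera_info(n);im=viewer.capture(n)[:,:,::-1];cv2.imwrite(f'pics/{n}4.png',im);ims.append(im)
    pickle.dump(ci,open(n+'4.pkl','wb'))
c=np.zeros((520,800,3),np.uint8);c[:360,:480]=cv2.resize(ims[0],(480,360))
b=cv2.resize(ims[1][175:300,365:470],None,fx=3,fy=3,interpolation=cv2.INTER_CUBIC);c[:375,485:800]=b
cv2.imwrite('pics/c4.png',c[:380])
E
```

```text
time: 11.23
tool_pos: [524.2, -242.0, 98.1]
tcp_rot: [-3.141, 0.005, 0.026]
contact_force: [-13.4, -0.1, 13.6]
grip_width: 13.9
finger_force: 30.0
time: 11.73
tool_pos: [546.6, -241.4, 98.1]
tcp_rot: [-3.141, 0.003, 0.026]
contact_force: [-8.5, 0.7, 9.8]
grip_width: 13.8
finger_force: 30.0
11.7333 [ 546.55600566 -241.42783049   98.09652775] [-3.14131437  0.00343282  0.02590329]
```

View pics/c4.png

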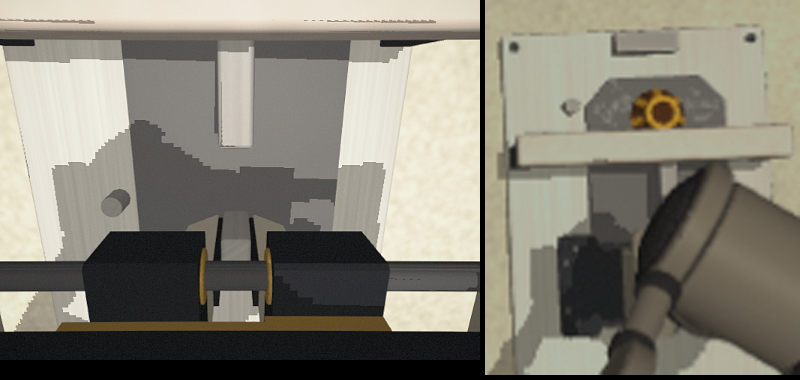

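The carrier is under the bridge, about 5 mm off the dowels and 16 mm short of the stop. Next I'll close the side gap with a little extra yaw, so the front dowel meets first.

```bash

python3 -m creep '.003 .001 .0004 0 0 .004 0;.003 .001 0 0 0 .004 0;.003 .001 0 0 0 0 0;.002 .001 0 0 0 0 0;0 0 0 0 0 0 0;0 0 0 0 0 0 0'
python3 -m creep '0 .001 0 0 0 0 0;0 .0007 0 0 0 0 0;0 0 0 0 0 0 0;0 0 0 0 0 0 0'
python3 -m creep '0 .0007 0 0 0 0 0;0 .0006 0 0 0 0 0;0 0 0 0 0 0 0;0 0 0 0 0 0 0'
```

```text
time: 12.33
tool_pos: [558.3, -237.7, 98.1]
tcp_rot: [3.141, 0.002, 0.033]
contact_force: [-5.0, -2.1, 6.1]
grip_width: 13.4
finger_force: 30.0
time: 12.67
tool_pos: [558.9, -236.5, 98.1]
tcp_rot: [3.14, 0.0, 0.033]
contact_force: [-2.5, -4.2, 3.9]
grip_width: 13.5
finger_force: 30.0
time: 13.0
tool_pos: [559.2, -235.1, 98.1]
tcp_rot: [3.14, -0.001, 0.033]
contact_force: [-1.4, -5.9, 3.9]
grip_width: 14.3
finger_force: 30.0
```

```bash

M='from plant import readout as r;o=r.get_obs();print("M",o["moment"])'
python3 -m creep '0 .0007 0 0 0 0 0;0 0 0 0 0 0 0;0 0 0 0 0 0 0'; python3 -c "$M"
python3 -m creep '0 .0007 0 0 0 0 0;0 0 0 0 0 0 0;0 0 0 0 0 0 0'; python3 -c "$M"
python3 -m creep '0 .0007 0 0 0 0 0;0 0 0 0 0 0 0;0 0 0 0 0 0 0'; python3 -c "$M"
```

```text
time: 13.25
tool_pos: [559.2, -234.7, 98.1]
tcp_rot: [3.14, -0.001, 0.033]
contact_force: [-2.3, -6.5, 2.9]
grip_width: 13.9
finger_force: 30.1
M [-0.87171724  0.50642894 -0.27163882]
time: 13.5
tool_pos: [559.2, -234.4, 98.2]
tcp_rot: [3.139, -0.001, 0.033]
contact_force: [-2.2, -8.9, 2.2]
grip_width: 13.9
finger_force: 30.1
M [-1.21561893  0.64131566 -0.3096464 ]
time: 13.75
tool_pos: [559.1, -234.3, 98.3]
tcp_rot: [3.138, -0.001, 0.033]
contact_force: [-3.7, -10.5, 3.4]
grip_width: 13.7
finger_force: 30.1
M [-1.53525985  0.66963614 -0.28027401]
```

```bash

M='from plant import readout as r;o=r.get_obs();print("M",o["moment"])'
python3 -m creep '.002 0 0 0 0 0 0;.001 0 0 0 0 0 0;0 0 0 0 0 0 0;0 0 0 0 0 0 0'; python3 -c "$M"
python3 -m creep '.001 0 0 0 0 0 0;.0005 0 0 0 0 0 0;0 0 0 0 0 0 0;0 0 0 0 0 0 0'; python3 -c "$M"
python3 -m creep '.0007 0 0 0 0 0 0;0 0 0 0 0 0 0;0 0 0 0 0 0 0'; python3 -c "$M"
```

```text
time: 14.08
tool_pos: [559.7, -234.4, 98.1]
tcp_rot: [3.139, 0.005, 0.033]
contact_force: [-14.2, -11.9, 7.6]
grip_width: 14.1
finger_force: 30.1
M [-1.70491539  2.16884753 -0.2902088 ]
time: 14.42
tool_pos: [560.2, -234.4, 98.1]
tcp_rot: [3.14, 0.007, 0.033]
contact_force: [-18.6, -11.4, 10.7]
grip_width: 13.9
finger_force: 30.1
M [-1.74870519  2.79673122 -0.33782601]
time: 14.67
tool_pos: [560.9, -234.4, 98.1]
tcp_rot: [3.14, 0.007, 0.033]
contact_force: [-19.1, -11.7, 10.7]
grip_width: 14.1
finger_force: 30.1
M [-1.85782911  2.72594542 -0.30860968]
```

```bash

python3 -m creep '.001 -.0005 0 0 0 0 0;.0005 0 0 0 0 0 0;0 0 0 0 0 0 0;0 0 0 0 0 0 0'
python3 - <<'E'
from h import *
import pickle
o=readout.get_obs();print(o['time'],o['tool_pos'],o['moment'])
ims=[]
for n in('wrist','top'):
    ci=viewer.camera_info(n);im=viewer.capture(n)[:,:,::-1];cv2.imwrite(f'pics/{n}5.png',im);ims.append(im)
    pickle.dump(ci,open(n+'5.pkl','wb'))
c=np.zeros((400,800,3),np.uint8);c[:270,:440]=cv2.resize(ims[0],(440,330))[:270]
b=cv2.resize(ims[1][180:230,385:445],None,fx=6,fy=6,interpolation=cv2.INTER_CUBIC);c[:300,440:800]=b
cv2.imwrite('pics/c5.png',c[:310])
E
```

```text
time: 15.0
tool_pos: [562.8, -234.4, 98.1]
tcp_rot: [3.141, 0.006, 0.033]
contact_force: [-16.4, -9.4, 9.4]
grip_width: 13.8
finger_force: 30.1
15.0 [ 562.77503201 -234.38071312   98.07779791] [-1.46347266  2.4462777  -0.35389212]
```

View pics/c5.png

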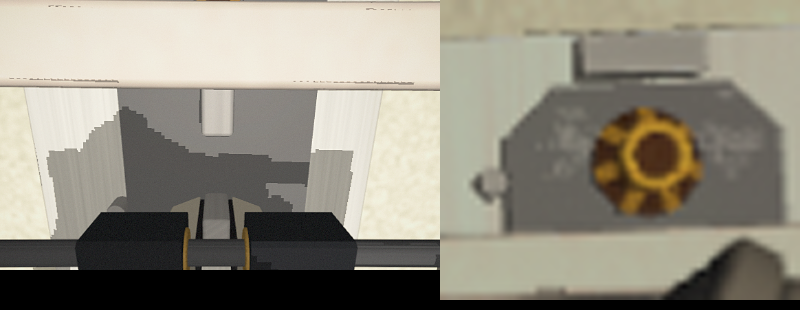

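The nose is about 1–2 mm short of the stop face, and the edge is at the front dowel. I'll continue forward until the tool stalls.

```bash

python3 -m creep '.001 0 0 0 0 0 0;0 0 0 0 0 0 0;0 0 0 0 0 0 0'|sed -n '2p;4p'
python3 -m creep '.001 0 0 0 0 0 0;0 0 0 0 0 0 0;0 0 0 0 0 0 0'|sed -n '2p;4p'
python3 -m creep '.001 0 0 0 0 0 0;0 0 0 0 0 0 0;0 0 0 0 0 0 0'|sed -n '2p;4p'
python3 -m creep '.001 0 0 0 0 0 0;0 0 0 0 0 0 0;0 0 0 0 0 0 0'|sed -n '2p;4p'
```

```text
tool_pos: [563.8, -234.3, 98.1]
contact_force: [-16.9, -9.8, 10.2]
tool_pos: [564.8, -234.3, 98.1]
contact_force: [-16.5, -9.6, 9.5]
tool_pos: [565.7, -234.3, 98.1]
contact_force: [-16.9, -9.0, 10.6]
tool_pos: [565.9, -234.3, 98.1]
contact_force: [-20.1, -9.3, 12.3]
```

```bash

M='from plant import readout as r;import numpy as np;o=r.get_obs();print(o["tool_pos"].round(1),o["contact_force"].round(1),o["moment"].round(2),o["tcp_rot"].round(4))'
python3 -m creep '.0008 0 0 0 0 0 0;0 0 0 0 0 0 0;0 0 0 0 0 0 0' >/dev/null; python3 -c "$M"
python3 -m creep '0 0 0 0 0 .005 0;0 0 0 0 0 0 0;0 0 0 0 0 0 0'>/dev/null; python3 -c "$M"
python3 -m creep '0 0 0 0 0 .005 0;0 0 0 0 0 0 0;0 0 0 0 0 0 0'>/dev/null; python3 -c "$M"
python3 -m creep '0 0 0 0 0 .005 0;0 0 0 0 0 0 0;0 0 0 0 0 0 0'>/dev/null; python3 -c "$M"
```

```text
[ 566.  -234.3   98. ] [-22.4  -8.9  14.3] [-1.54  3.5  -0.26] [3.1414 0.0104 0.0336]
[ 566.  -234.3   98. ] [-22.9  -9.4  14.7] [-1.59  3.52 -0.38] [3.1415 0.0103 0.0383]
[ 566.  -234.3   98. ] [-22.7  -9.3  15.7] [-1.61  3.53 -0.46] [-3.1416  0.0102  0.043 ]
[ 566.1 -234.3   98. ] [-23.2  -9.   14.5] [-1.55  3.57 -0.56] [-3.1415  0.0102  0.0479]
```

```bash

M='from plant import readout as r;import numpy as np;o=r.get_obs();print(o["tool_pos"].round(1),o["contact_force"].round(1),o["moment"].round(2),o["tcp_rot"].round(4))'
python3 -m creep '-.003 0 0 0 0 -.005 0;0 .001 0 0 0 0 0;0 .001 0 0 0 0 0;0 0 0 0 0 0 0;0 0 0 0 0 0 0' >/dev/null; python3 -c "$M"
python3 -m creep '0 -.0015 0 0 0 -.005 0;0 -.0015 0 0 0 0 0;.001 0 0 0 0 0 0;0 0 0 0 0 0 0;0 0 0 0 0 0 0' >/dev/null; python3 -c "$M"
python3 -m creep '0 0 0 0 0 0 10;0 0 0 0 0 0 20;0 0 0 0 0 0 28;0 0 0 0 0 0 28;0 0 0 0 0 0 28;0 0 0 0 0 0 28' >/dev/null; python3 -c "$M"
```

```text
[ 565.6 -234.    98.2] [-11.9 -15.5   6.8] [-2.42  2.08 -0.46] [3.1375 0.0035 0.0428]
[ 565.8 -234.4   98. ] [-15.   -4.9  10.5] [-0.9   2.41 -0.42] [-3.1411  0.0064  0.0383]
[ 568.8 -233.3   97.5] [-0.2  0.2 -0.2] [ 0.08  0.05 -0.  ] [-3.1414 -0.      0.0393]
```

```bash

python3 -m creep '-.003 0 .005 0 0 0 28;0 0 .015 0 0 0 28;0 0 .03 0 0 0 28;0 0 .03 0 0 0 28;-.02 0 .03 0 0 0 28;-.03 -.03 .03 0 0 0 28;-.03 -.03 .02 0 0 0 28;-.03 -.03 0 0 0 0 28' | sed -n '1,2p'
python3 -m creep '0 -.03 0 0 0 0 28;0 -.03 0 0 0 0 28;0 -.03 0 0 0 0 28;0 -.03 0 0 0 0 28;0 0 0 0 0 0 28;0 0 0 0 0 0 28;0 0 0 0 0 0 28'| sed -n '1,2p'
python3 - <<'E'
from h import *
import pickle
ims=[]
for n in('wrist','top'):
    ci=viewer.camera_info(n);im=viewer.capture(n)[:,:,::-1];cv2.imwrite(f'pics/{n}6.png',im);ims.append(im)
    pickle.dump(ci,open(n+'6.pkl','wb'))
c=np.zeros((600,800,3),np.uint8)
c[:,:400]=cv2.resize(ims[1][180:300,380:460],None,fx=5,fy=5,interpolation=cv2.INTER_CUBIC)
c[:300,400:]=cv2.resize(ims[0],(400,300))
c[300:600,400:]=cv2.resize(ims[1],(400,300))
cv2.imwrite('pics/c6.png',c)
E
```

```text
time: 19.1
tool_pos: [466.1, -314.6, 254.4]
time: 19.68
tool_pos: [465.3, -433.1, 249.4]
```

View pics/c6.png

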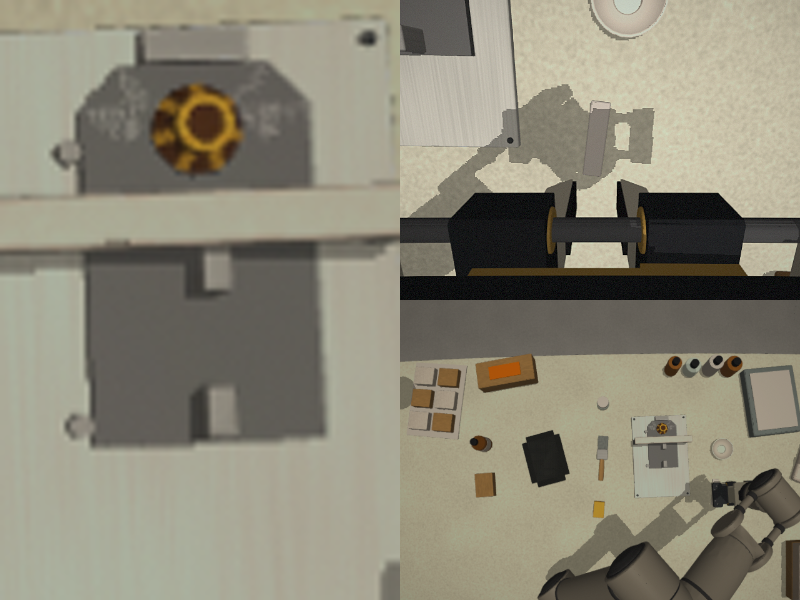

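The last view shows the nose at the stop, both dowels at the left edge, and the bystanders undisturbed. I'll check the edge gaps at subpixel level.

```bash
python3 - <<'E'
from h import *
import pickle; ci=pickle.load(open('top6.pkl','rb'))
np.set_printoptions(precision=2,suppress=True)
g=cv2.cvtColor(cv2.imread('pics/top6.png'),cv2.COLOR_BGR2GRAY).astype(float); g=cv2.GaussianBlur(g,(1,3),0.7)
def edges(rows,a,b,sgn):
    out=[]
    for r in rows:
        d=np.maximum(sgn*np.diff(g[r,a:b]),0); k=d.argmax(); s=slice(max(k-1,0),k+2); w=d[s]
        out.append([a+.5+(np.arange(len(d))[s]*w).sum()/w.sum(),r])
    return np.array(out)
def fit(P,n):
    for _ in range(3):
        c=np.polyfit(P[:,0],P[:,1],1); e=P[:,1]-np.polyval(c,P[:,0]); k=abs(e)<max(1.0,1.5*e.std()); P=P[k]
    print(n,'yaw',np.arctan(c[0]).round(4),'sd',e.std().round(2),'n',len(P)); return c
L=fit(plane(ci,edges(list(range(203,206))+list(range(235,262)),391,403,-1),22),'left')
L2=fit(plane(ci,edges(range(235,262),391,403,-1),22),'left rear')
Rr=fit(plane(ci,edges(list(range(202,215))+list(range(233,264)),438,448,1),22),'right')
SL=fit(plane(ci,edges(list(range(190,212))+list(range(240,310)),366,384,1),12),'stageL')
SR=fit(plane(ci,edges(list(range(190,212))+list(range(240,285)),452,470,-1),12),'stageR')
for x in (686,557): print(x,'edge',np.polyval(L,x),np.polyval(Rr,x)+110,'stage dowel side',(np.polyval(SL,x)+np.polyval(SR,x))/2+47)
E
```

```text
left yaw 0.027 sd 0.5 n 30
left rear yaw 0.0221 sd 0.51 n 27
right yaw 0.0254 sd 0.12 n 44
stageL yaw 0.0265 sd 0.45 n 90
stageR yaw 0.0256 sd 0.59 n 50
686 edge -174.50208727320688 -176.41177742831383 stage dowel side -175.91621255140313
557 edge -177.98523299879383 -179.69445291511323 stage dowel side -179.2773917942509
```

The carrier's yaw matches the stage's to within 0.001 rad, and the side gap is zero within about 0.5 mm. Contact with the stop was felt in the force. Handing in.

```bash
python3 -c "
from plant import order;print(order.close_job())"
```

```text
the job is handed in; nothing more can be done
None
```

The carrier is fully home under the bridge: I felt its nose meet the end stop, its left edge measures flush with both dowels to about 0.5 mm, it has been let go, and the job is handed in at about 20 s.

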